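# Lift the sprung pawl and ease a ratchet vise off a finished block

### The arm

A 7-joint arm with a two-finger parallel gripper is mounted at the origin on the work surface. World frame = base frame: x ahead of the robot, y to its left, z up, the work surface at z = 0. Lengths are in m, angles in degrees, forces in N, time in s.
With the tool pointing down it reaches from about 0.35 to 0.9 m from the base axis. Payload 19.9 kg.
Tool frame: the origin (TCP) lies on the centre line of the jaws, within the pads' length; the fingertips stand ahead of it and the grasp point (between the pads) lies 6 mm ahead of it (manip.tcp_to_tips is the z of the fingertips in the tool frame, in m); z points along the fingers, y is the line along which they close (so a half turn about z gives the same grasp; the last joint's range is limited). The gripper opens to 85 mm and grips with 20 to 120 N. Pads are 22 mm wide; open, the fingers measure 114 mm over their backs; the gripper's body (76 mm by 85 mm) begins 54 mm behind the grasp point. The pads swing forward as they close: fully open they stand 13 mm farther back than shut.
Start: joints at [72.393, 23.915, -0.59, 92.452, 0.269, 63.638, -3.037], TCP at [0.164, -0.603, 0.256] pointing down, gripper open.
Joint ranges: [-161.28, 161.28], [-22.2, 115.67], [-73.04, 71.86], [3.21, 147.25], [-68.34, 248.33], [10.77, 114.83], [-161.83, 161.83]. Speed limits (degrees/s): [108.29, 108.29, 136.94, 136.94, 172.46, 172.46, 172.46].

### API

Orientations are given as a 3x3 rotation matrix whose columns are the frame's x, y, z axes.
In Python, from rig import manip gives the robot as it stands. Calls block until the motion is done:
- manip.move_pose(position, orientation): joint-space move of the TCP to a pose.
- manip.servo_line(position, ori=None, feed=0.15, force_limit=None): straight line of the TCP; ori=None keeps the orientation; feed is the mean speed in m/s. With force_limit (N) it stops when the force on the tool has changed by that much, and returns True; else False.
- manip.move_j(angles): joint-space move.
- manip.move_gripper(opening): finger opening in m; the grip force is fixed at half the most; returns when the fingers have stopped.
- manip.hold(seconds).
- manip.solve_ik(position, orientation): joint angles nearest the present ones, or None.
- manip.state(): the state.
- manip.read_camera(name): name is "scene" or "top"; returns a dict with "img" (384x512x3 uint8, red, green, blue), "K" (3x3 intrinsics, pixels), "eye" and "orientation" of the camera in the world. Camera axes: x right, y down, z forward; pixel columns grow to the right and rows downward; lengths in m; the calibration is good to about 2 mm. A picture is of the moment at which its call begins. There is no depth.
A pose or a line that the arm cannot do raises manip.IKError and nothing moves.
- manip.hand_in(): hands the job in; it is judged then, once.
Trained networks look in the newest picture that a camera, given by its name, has taken for a name from the list of things; names that differ only in an ending like _2 or _b are one class to them, and where a whole thing is asked for, a point or a joint stands for the part that bears it (a point fixed in the world has none). Each returns a list of dicts, best first, with "p" (0 to 1); they miss things now and then, are a little off and sometimes report something else, mostly with a low value. They report only what shows in the picture. A call takes as long as a camera call. They do not tell look-alikes from the thing itself.
- manip.recognise(thing, camera): "bbox" ([centre column, centre row, width, height] in pixels, round what is visible of it).
- manip.trace(thing, camera): "region" (384x512 bool, what is visible of it) and "bbox" ([centre column, centre row, width, height] in pixels, round what is visible of it).
The state is a dict: "clock": time; "joints": joint angles; "dq": joint speeds; "joint_efforts": joint torques, N m; "eef_pos": TCP position; "eef_rot": TCP orientation; "wrist_force": force on the tool from outside, world axes, zero at the start; "moment": the same for the moment, N m; "grip_width": finger opening in m; "grasp_force": force on a finger pad.
Only numpy, scipy, OpenCV 4.12 (cv2) and the standard library are available. Lean on these libraries where they do the work, as an engineer would, in place of code of your own. Each camera call takes 0.05 s, during which the arm holds its last target. There are 200 camera calls.

### The job

Free the finished block from the ratchet vise: nudge the pawl's red knob the tightening way just far enough to take the load off the pawl, squeezing the block little more than it already is, and only then lift the pawl clear of the ratchet wheel, never dragging it out loaded. Ease the sprung lever gently back by the knob to its open stop without letting it fly, let the pawl down on the teeth and let go. Leave the block standing where it is and the other things on the bench undisturbed.

Things in the scene. Friction and masses are not known exactly. Their poses are not given: they have to be found in the camera images.
- vise: Vise bolted to the bench, teal cast base 140 x 345 mm, 22 mm thick. Origin on the vertical hub axis about which the hand lever turns, at bench height. Its y axis runs from the hub to the jaws (fixed jaw's face 209 mm out). The lever points along its -x axis when half open.
- hub (a point): On the hub axis, 90 mm above the bench. A return spring in the hub always drives the lever open (about 0.7 N m at the knob's clamped end, 0.5 N m at the open end); with the pawl up and nobody holding, the lever flies open. The clamped block adds 0.5 to 1.0 N m.
- lever (a joint): Hand lever's angle about the hub, rad. Grows counter-clockwise from above = opening. 0.03 to 0.06 at the start, clamped, pointing 0.5 rad from the vise's -x axis towards its +y side; 1.0 at its open stop (a pin it may rest on). The jaw goes 18 mm per rad. Tightening it 0.02 to 0.03 rad from the start unloads the pawl; 1 mm more at the knob adds about 6 N of squeeze and 0.7 N at the knob.
- pawl (a joint): Pawl's angle about its pivot pin, rad: 0 seated in the teeth, grows as the knob is lifted, nose clear of the teeth above 0.14, stop at 0.42. Unloaded, its spring needs 3 to 4 N up at the knob. Loaded, the nose sticks on the undercut tooth up to about 9 N: do not force it; first push the knob the tightening way, by feel, 8 to 13 N.
- pivot (a point): Middle of the pawl's pivot pin in the lever's fork: level and square to the lever, 64 mm from the hub axis, 88 mm above the bench. The pawl is a bell crank: its nose hangs 25 to 37 mm below the pin into the teeth, its tail runs 85 mm outwards from it. Lifting the tail draws the nose outwards.
- knob (a point): Centre of the red revolving knob on the pawl's tail: upright cylinder 22 mm across, 34 mm high, under a 28 mm flange. 81 mm out from the pivot and 28 mm above it (seated: 145 mm from the hub axis, 116 mm up). The 12 mm wide tail's top lies 23 mm lower. Grasp it across the lever: sideways it swings the lever once the worn joint's play (up to 7 mm either way) is taken up, upwards it lifts the pawl.
- wheel: Steel ratchet wheel, 100 mm over 30 saw teeth 6 mm deep, fixed on the vise round the hub axis; origin under its middle, 50 mm above the bench. It never turns; how it is clocked, and so how hard the pawl and block are loaded, differs from start to start.
- nose: The pawl's steel nose between two ratchet teeth; origin on the pivot pin. In the tightening direction it has 1.5 mm of free room or more (4 mm at the knob) before it rides up the next tooth.
- pad: Fibre-faced, sprung pressure pad of the moving jaw, 86 mm wide, 50 mm high, bearing on the block; origin near the hub axis, at bench height.
- block: The work: aluminium block 50 x 44 x 56 mm with a bored boss (38 mm across, 14 mm high) on top, about 0.36 kg, loose, standing on the vise's bed between the jaws; origin under its middle.
- chuck_key: Bystander: steel lathe chuck key lying on the bench, 110 mm long with a 140 mm cross bar, 20 mm high; origin under its middle.
- bronze_bush: Bystander: bronze bush, 48 mm across, 36 mm high; origin under its middle.
- oil_can: Bystander: red oil can, 62 mm across, 110 mm high with its spout; origin under its middle.
Not all that is in view belongs to the job. Of the things like the block, leave any that is blue; of the rest the larger one is meant.

How it is judged:
By the outcome, as a careful person would: the job done as asked, in the order asked, and still so for the second after the job is handed in, with the robot touching nothing.
It also fails if it takes over 67 s, if anything falls off the work surface, if the arm or the gripper's body presses on something with over 40 N, if the wrist force passes 120 N, or if a joint passes its speed limit or range.

## Working session

There is one attempt and no reset: what is moved stays moved. The work goes in short steps, each a Python script; the robot and the scene stay as the last script left them, time stands still between calls to the robot, and variables do not carry over. Pictures are saved under pics/ and viewed, at most 10 in all, crops included, and the job is handed in when it is done.

```bash
ls; mkdir -p pics; python3 - <<'E'
from rig import manip
import cv2,numpy as np
for c in("scene","top"):
    d=manip.read_camera(c); cv2.imwrite(f"pics/{c}0.png",cv2.resize(d["img"][:,:,::-1],(800,600),interpolation=cv2.INTER_CUBIC))
    print(c,d["K"].tolist(),np.round(d["eye"],4).tolist(),np.round(d["orientation"],4).tolist())
    for t in("vise","knob","wheel","block","pad","lever","pawl","chuck_key","bronze_bush","oil_can"):
        print(t,[(np.round(r["bbox"],1).tolist(),round(r["p"],2)) for r in manip.recognise(t,c)])
s=manip.state();print({k:(np.round(v,3).tolist()) for k,v in s.items()},manip.tcp_to_tips)
E
```

```text
pics
scene [[487.48191521968016, 0.0, 261.8778355640229], [0.0, 487.48191521968016, 192.11200104146192], [0.0, 0.0, 1.0]] [1.394, 0.2882, 0.9141] [[-0.3558, 0.6505, -0.6711], [0.9346, 0.249, -0.2541], [0.0018, -0.7176, -0.6965]]
vise [([284.6, 207.9, 146.9, 117.7], 0.9)]
knob [([290.4, 158.3, 9.2, 16.5], 0.73), ([322.5, 225.6, 25.3, 36.9], 0.22)]
wheel [([250.9, 203.7, 42.1, 27.3], 0.85)]
block [([323.9, 225.1, 24.7, 36.7], 0.93), ([320.1, 286.2, 27.5, 39.5], 0.92), ([373.0, 267.4, 19.7, 24.4], 0.6)]
pad [([311.8, 218.1, 11.6, 39.7], 0.77)]
lever [([267.6, 177.0, 56.2, 57.2], 0.77)]
pawl [([281.4, 167.9, 36.2, 35.9], 0.76)]
chuck_key [([352.8, 191.1, 51.1, 16.3], 0.69), ([268.4, 181.1, 58.7, 56.4], 0.39)]
bronze_bush [([204.3, 156.9, 17.7, 21.8], 0.5), ([279.6, 167.9, 32.9, 40.2], 0.17)]
oil_can [([185.4, 188.9, 28.0, 42.9], 0.71)]
top [[358.7406537919734, 0.0, 253.48538475826163], [0.0, 358.7406537919734, 190.7981883527058], [0.0, 0.0, 1.0]] [0.521, -0.0176, 0.8996] [[0.0268, -0.9963, 0.081], [-0.9996, -0.0262, 0.0084], [-0.0062, -0.0812, -0.9967]]
vise [([227.9, 200.8, 143.5, 85.5]
[... 288 characters left out ...]
8), ([246.5, 222.4, 29.7, 41.6], 0.67)]
pawl [([247.2, 221.2, 30.8, 39.5], 0.76)]
chuck_key [([179.6, 242.7, 53.5, 44.9], 0.96)]
bronze_bush [([349.5, 247.6, 20.2, 23.3], 0.53), ([245.5, 221.4, 22.3, 44.5], 0.28)]
oil_can [([343.6, 180.7, 33.4, 24.8], 0.55)]
{'clock': 1.1, 'joints': [72.394, 23.915, -0.588, 92.451, 0.267, 63.638, -3.039], 'dq': [-0.006, 0.045, 0.028, -0.004, -0.131, 0.078, 0.082], 'joint_efforts': [0.0, -86.425, 0.679, -43.521, 0.019, 0.002, 0.0], 'eef_pos': [0.164, -0.603, 0.256], 'eef_rot': [[0.965, 0.263, -0.0], [0.263, -0.965, 0.0], [-0.0, -0.0, -1.0]], 'wrist_force': [0.723, 0.643, 0.583], 'moment': [-0.047, -0.059, 0.014], 'grasp_force': 0.0, 'grip_width': 0.085} 0.025
```

View both.

View pics/scene0.png

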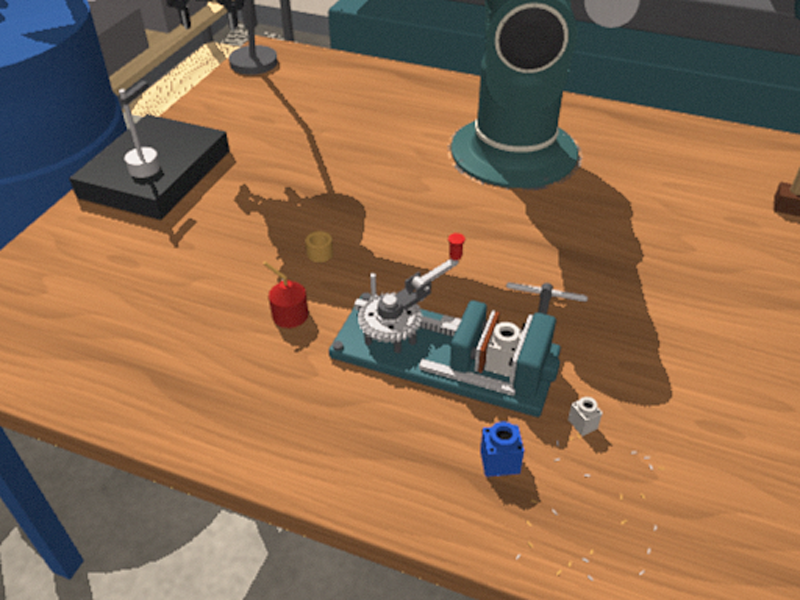

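View pics/top0.png

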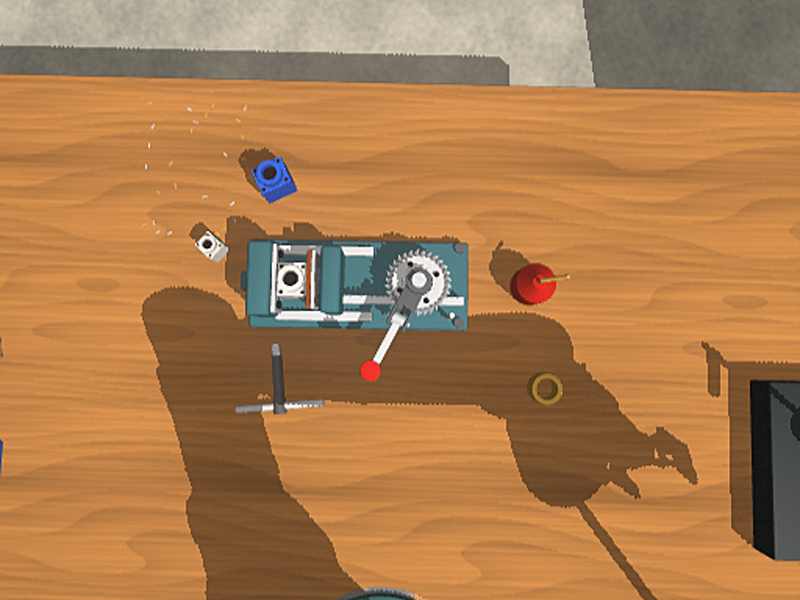

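Scene: the white block with the boss is clamped in the vise at scene (505,345), top (290,280). Its look-alikes are the blue block at scene (503,450), top (272,178), and the small white one at scene (585,415), top (208,245). The meant block is the clamped, larger, non-blue one. The red knob is at top (370,371), scene (456,245).

```bash
cat > h.py <<'E'
from rig import manip
import cv2,numpy as np
def ray(d,uv):
    v=np.asarray(d["orientation"])@np.linalg.solve(np.asarray(d["K"]),[uv[0],uv[1],1.]); return np.asarray(d["eye"]),v/np.linalg.norm(v)
def onz(d,uv,z):
    e,v=ray(d,uv); return e+v*(z-e[2])/v[2]
def tri(d1,u1,d2,u2):
    (e1,a),(e2,b)=ray(d1,u1),ray(d2,u2)
    s=np.linalg.lstsq(np.c_[a,-b],e2-e1,rcond=None)[0]
    p,q=e1+a*s[0],e2+b*s[1]; return (p+q)/2,np.linalg.norm(p-q)
def redknob(d,box):
    m=d["img"].astype(int); m=(m[...,0]>110)&(m[...,1]<60)&(m[...,2]<60)
    x,y,w,h=box; k=np.zeros_like(m); k[int(y-h):int(y+h),int(x-w):int(x+w)]=1
    v,u=np.nonzero(m&k); return np.array([u.mean(),v.mean()]),(u.min(),u.max(),v.min(),v.max()),len(u)
E
python3 - <<'E'
from h import *
T=manip.read_camera("top")
tw=manip.trace("wheel","top"); tv=manip.trace("vise","top"); tb=manip.trace("block","top")
S=manip.read_camera("scene"); sw=manip.trace("wheel","scene")
kt,bt,n1=redknob(T,(236.6,237.4,15.5,14)); ks,bs,n2=redknob(S,(290.4,158.3,9.2,16.5))
print(kt,bt,n1,ks,bs,n2)
p,e=tri(T,kt,S,ks);print("knob tri",p,e, "top at z=.135",onz(T,kt,.135))
# wheel circle: hull of region in top, mapped at z=.06
m=tw[0]["region"].astype(np.uint8); c=max(cv2.findContours(m,0,2)[0],key=cv2.contourArea)
P=np.array([onz(T,u,.062)[:2] for u in c[:,0].astype(float)])
print("wheel enclosing",cv2.minEnclosingCircle((P*1000).astype(np.float32)))
print("wheel scene bbox",sw[0]["bbox"])
m=tv[0]["region"].astype(np.uint8); c=max(cv2.findContours(m,0,2)[0],key=cv2.contourArea)
# teal base: colour
im=T["img"]; hsv=cv2.cvtColor(im,cv2.COLOR_RGB2HSV); t=cv2.inRange(hsv,(80,60,20),(100,255,255)); t[:,:130]=0;t[:140]=0;t[220:]=0;t[:,310:]=0
P=np.array([onz(T,(u,v),.022)[:2]*1000 for v,u in zip(*np.nonzero(t))],np.float32)
r=cv2.minAreaRect(P);print("base rect",r,cv2.boxPoints(r).tolist())
print("block",onz(T,tb[0]["bbox"][:2],.08))
sub=im[150:260,140:310,::-1]; cv2.imwrite("pics/crop.png",cv2.resize(sub,(800,518),interpolation=cv2.INTER_CUBIC))
E
```

```text
[236.424 236.64 ] (np.int64(230), np.int64(243), np.int64(231), np.int64(242)) 125 [291.58119658 157.23931624] (np.int64(288), np.int64(296), np.int64(150), np.int64(165)) 117
knob tri [0.48408072 0.02334647 0.12002705] 0.0005174566999650186 top at z=.135 [0.48487426 0.02232043 0.135     ]
wheel enclosing ((615.135009765625, -42.326507568359375), 48.15851974487305)
wheel scene bbox [250.2, 204.4, 39.4, 30.4]
base rect ((612.6232299804688, 58.1920166015625), (136.82070922851562, 354.99566650390625), 0.7292407751083374) [[541.9593505859375, 234.80479431152344], [546.4775390625, -120.16212463378906], [683.287109375, -118.42076110839844], [678.7689208984375, 236.54615783691406]]
block [0.60901439 0.14149323 0.08      ]
```

View pics/crop.png

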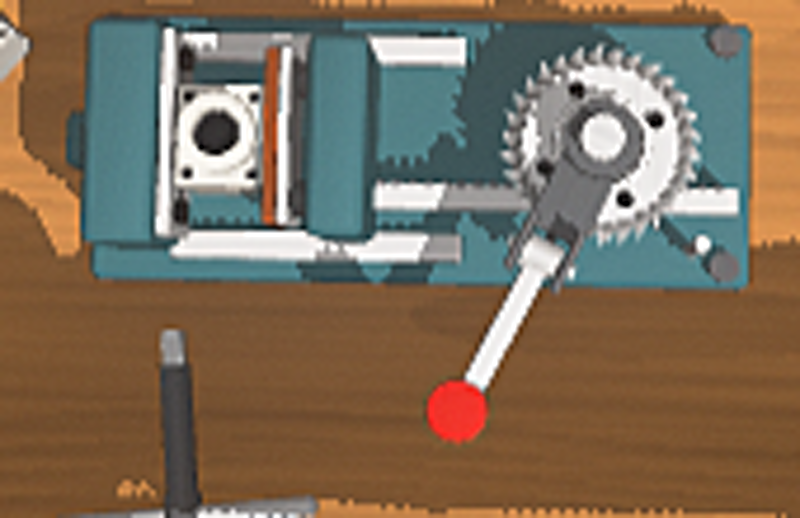

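```bash
cat >> h.py <<'E'
HUB=np.array([.6148,-.0421]); K0=np.array([.4842,.0229])
PHI0=np.arctan2(*(K0-HUB)[::-1]); R0=np.linalg.norm(K0-HUB)
SGN=1
def pose(th,a=0.,dz=0.,sgn=None):
    """th: swing from K0 (rad, + opens), a: pawl lift (rad), dz: extra height along knob axis"""
    s=SGN if sgn is None else sgn
    f=PHI0+th; u=np.array([np.cos(f),np.sin(f),0]); k=np.array([0,0,1.]); t=np.cross(k,u)
    o,up=R0-.064,.028
    kn=np.r_[HUB,.088]+.064*u+(o*np.cos(a)-up*np.sin(a))*u+(up*np.cos(a)+o*np.sin(a))*k
    ax=k*np.cos(a)-u*np.sin(a); z=-ax; y=s*t; x=np.cross(y,z)
    return kn+ax*(dz+.000),np.c_[x,y,z]
def st():
    s=manip.state(); f=np.array(s["wrist_force"]); return s,f
def tang(f,th):
    p=PHI0+th; u=np.array([np.cos(p),np.sin(p)]); return f[:2]@[-u[1],u[0]],f[:2]@u,f[2]
E
python3 - <<'E'
from h import *
print(PHI0,R0)
for s in(1,-1):
    for th,a,dz in((0,0,.13),(0,0,0),(-.08,0,0),(0,.3,0),(.5,.3,0),(1.0,.3,0),(1.05,0,0),(1.,0,.1)):
        q=manip.solve_ik(*pose(th,a,dz,s)); print(s,th,a,None if q is None else np.round(q,0))
E
```

```text
2.679784404869032 0.14588132162823314
1 0 0 [  27.   13.  -38.  112.   10.   58. -132.]
1 0 0 [  18.   24.  -29.  118.   17.   42. -138.]
1 -0.08 0 [  15.   24.  -27.  117.   16.   43. -143.]
1 0 0.3 [  17.   29.  -23.  106.    2.   62. -122.]
1 0.5 0.3 [ 20.  29. -23. 106.  12.  65. -97.]
1 1.0 0.3 [ 22.  30. -24. 105.  23.  65. -72.]
1 1.05 0 [ 31.  25. -25. 115.  15.  43. -59.]
1 1.0 0 [ 34.  16. -28. 111.   9.  55. -57.]
-1 0 0 [ 40.  16. -53. 111.  15.  60.  43.]
-1 0 0 [ 34.  29. -50. 117.  31.  47.  30.]
-1 -0.08 0 [ 34.  30. -50. 117.  32.  48.  24.]
-1 0 0.3 [ 32.  35. -44. 105.  15.  64.  46.]
-1 0.5 0.3 [ 36.  35. -45. 106.  24.  69.  72.]
-1 1.0 0.3 [ 48.  44. -62. 104.  45.  78.  89.]
-1 1.05 0 [ 59.  39. -62. 114.  43.  54.  98.]
-1 1.0 0 [ 60.  25. -62. 110.  26.  60. 108.]
```

```bash
python3 - <<'E'
from h import *
p,R=pose(0,0,.09); manip.move_pose(p,R); manip.move_gripper(.05)
s,f=st(); print("hover",s["clock"],f,s["eef_pos"]-p)
p,R=pose(0); hit=manip.servo_line(p,R,feed=.06,force_limit=5)
s,f=st(); print("down",hit,s["clock"],f,s["eef_pos"]-p,s["grip_width"])
a=manip.read_camera("top")["img"][170:290,160:320,::-1];b=manip.read_camera("scene")["img"][100:220,210:370,::-1]
cv2.imwrite("pics/grasp.png",cv2.resize(np.hstack([a,b]),(800,300),interpolation=cv2.INTER_CUBIC))
E
```

```text
hover 4.3417 [-0.02856373  0.3877991   0.57332742] [ 6.24952490e-06 -6.48432276e-05 -9.53488546e-06]
down False 5.9917 [ 0.15626605 -0.56657347  0.02504778] [ 1.75139622e-04 -2.39392750e-05  2.76879515e-04] 0.04977328227524583
```

View pics/grasp.png

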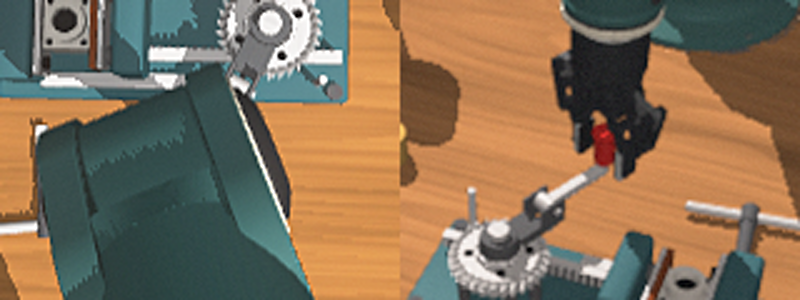

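The knob sits between the open fingers at right-hand view (603,145), with the tail beneath it. I'll close and push in small steps, watching the force.

```bash
cat >> h.py <<'E'
def favg(n=4,dt=.03):
    F=[]
    for _ in range(n): manip.hold(dt); F.append(st()[1])
    return np.mean(F,0)
E
python3 - <<'E'
from h import *
f0=favg(); manip.move_gripper(.015); s,_=st(); f=favg(); print("grip",s["clock"],s["grip_width"],s["grasp_force"],np.round(f0,2),np.round(tang(f-f0,0),2))
np.save("f0.npy",f0)
for mm in np.arange(1,9.1,1):
    th=-mm/145.9; p,R=pose(th); manip.servo_line(p,R,feed=.01); f=favg(); T=tang(f-f0,th); print(mm,np.round(T,2),round(manip.state()["clock"],2))
    if abs(T[0])>3: break
E
```

```text
grip 6.6 0.022743571277289175 58.41031288728118 [ 0.36 -0.25  0.38] [0.59 1.4  2.  ]
1.0 [0.55 1.76 2.04] 7.12
2.0 [0.21 2.05 2.48] 7.5
3.0 [0.23 1.94 1.89] 7.88
4.0 [0.03 1.61 2.09] 8.27
5.0 [0.57 1.43 2.19] 8.65
6.0 [0.67 1.54 1.85] 9.03
7.0 [2.45 0.97 2.43] 9.42
8.0 [3.46 1.06 2.15] 9.8
```

```bash
python3 - <<'E'
from h import *
f0=np.load("f0.npy")
for mm in np.arange(8.5,12.1,.5):
    th=-mm/145.9; p,R=pose(th); manip.servo_line(p,R,feed=.01); f=favg(6); T=tang(f-f0,th); print(mm,np.round(T,2),round(manip.state()["clock"],2))
    if abs(T[0])>9.5: break
E
```

```text
8.5 [4.61 0.95 1.68] 10.25
9.0 [5.23 0.81 1.46] 10.7
9.5 [5.26 0.78 1.44] 11.15
10.0 [5.66 0.9  1.98] 11.6
10.5 [6.09 1.02 1.63] 12.05
11.0 [6.94 1.08 2.18] 12.5
11.5 [7.34 0.66 1.67] 12.95
12.0 [7.98 0.49 2.39] 13.4
```

```bash
python3 - <<'E'
from h import *
s=manip.state(); th=-12/145.9; print("eef err mm",(s["eef_pos"]-pose(th)[0])*1000,s["clock"])
A=np.mean([manip.read_camera("scene")["img"].astype(np.float32) for _ in range(4)],0)
np.save("s12.npy",A)
b=A[100:220,210:370,::-1]
new=cv2.resize(b.clip(0,255).astype(np.uint8),(400,300),interpolation=cv2.INTER_CUBIC)
old=cv2.imread("pics/grasp.png")[:,400:]
cv2.imwrite("pics/cmp.png",np.hstack([cv2.resize(x[120:280,40:240],(400,320),interpolation=cv2.INTER_CUBIC) for x in(old,new)]))
g=lambda x:cv2.cvtColor(x,cv2.COLOR_BGR2GRAY).astype(np.float32)
for n,(x0,y0,x1,y1) in {"fork":(120,180,162,225),"hub":(75,212,115,255),"wheel":(45,225,150,285),"tail":(155,160,195,200)}.items():
    w=np.eye(2,3,dtype=np.float32)
    try:
        cc,w=cv2.findTransformECC(g(old)[y0:y1,x0:x1],g(new)[y0-0:y1,x0:x1],w,cv2.MOTION_TRANSLATION,(3,200,1e-6),None,3); print(n,cc,w[:,2]/2.5)
    except Exception as e: print(n,"fail")
E
```

```text
eef err mm [-0.31174557 -0.45943201 -0.15140948] 13.4
fork 0.9904832047489245 [0.36946204 0.37570828]
hub 0.9989585512855914 [0.00070932 0.001017  ]
wheel 0.996455457038251 [0.03265436 0.02337501]
tail fail
```

View pics/cmp.png

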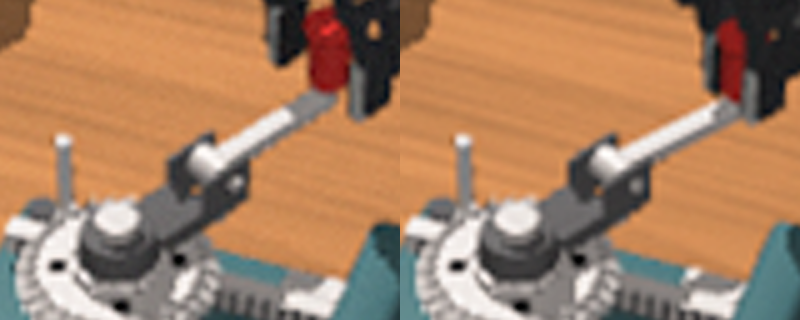

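```bash
cat >> h.py <<'E'
def proj(d,P):
    c=np.asarray(d["orientation"]).T@(P-np.asarray(d["eye"])); q=np.asarray(d["K"])@c; return q[:2]/q[2]
_old=cv2.imread("pics/grasp.png")[:,400:]
def forkpx(n=2):
    A=np.mean([manip.read_camera("scene")["img"].astype(np.float32) for _ in range(n)],0)
    new=cv2.resize(A[100:220,210:370,::-1].clip(0,255).astype(np.uint8),(400,300),interpolation=cv2.INTER_CUBIC)
    g=lambda x:cv2.cvtColor(x,cv2.COLOR_BGR2GRAY).astype(np.float32)
    x0,y0,x1,y1=112,185,152,228
    w=np.eye(2,3,dtype=np.float32)
    cc,w=cv2.findTransformECC(g(_old)[y0:y1,x0:x1],g(new)[y0:y1,x0:x1],w,cv2.MOTION_TRANSLATION,(3,200,1e-6),None,3)
    return cc,w[:,2]/2.5
E
python3 - <<'E'
from h import *
d=manip.read_camera("scene")
f=lambda r,th,z:proj(d,np.r_[HUB+r*np.array([np.cos(PHI0+th),np.sin(PHI0+th)]),z])
for r in(.03,.04,.05,.064,.075): a=f(r,0,.09); print(r,(a-[210,100])*2.5,(f(r,-.02,.09)-a)/.02, "px/rad")
print(forkpx(3))
E
```

```text
0.03 [118.55143552 218.13280308] [8.1486892  6.26683499] px/rad
0.04 [126.05856125 213.39614441] [10.87492283  8.28900641] px/rad
0.05 [133.50494626 208.69781041] [13.60552357 10.27879004] px/rad
0.064 [143.82923655 202.18364762] [17.43501004 13.01117822] px/rad
0.075 [151.85995746 197.11662395] [20.44876806 15.11533078] px/rad
(0.9952459876228252, array([0.35392913, 0.27556443], dtype=float32))
```

```bash
python3 - <<'E'
from h import *
f0=np.load("f0.npy")
for mm in (12.5,13.):
    th=-mm/145.9; p,R=pose(th); manip.servo_line(p,R,feed=.01); f=favg(6); print(mm,np.round(tang(f-f0,th),2),forkpx(3))
print(manip.state()["clock"])
for a in np.arange(.005,.0501,.005):
    p,R=pose(th,a); manip.servo_line(p,R,feed=.005); T=tang(favg(4)-f0,th); s=manip.state(); print(round(a,3),np.round(T,2),np.round((s["eef_pos"]-p)*1000,2),s["clock"])
    if T[2]<-4.8:
        p,R=pose(th); manip.servo_line(p,R,feed=.02); print("backed off"); break
E
```

```text
12.5 [8.55 0.73 1.82] (0.9936297459747694, array([0.40806565, 0.3129364 ], dtype=float32))
13.0 [8.79 0.79 2.04] (0.9927141843470957, array([0.44605666, 0.32307905], dtype=float32))
15.0
0.005 [8.49 0.8  0.64] [-0.5  -0.61 -0.28] 15.3833
0.01 [ 8.69  0.4  -0.94] [-0.58 -0.61 -0.37] 15.7667
0.015 [ 9.07  0.77 -2.5 ] [-0.7  -0.64 -0.48] 16.15
0.02 [ 8.79  0.49 -4.11] [-0.76 -0.65 -0.55] 16.5333
0.025 [ 8.61  0.42 -4.27] [-0.8  -0.62 -0.59] 16.9167
0.03 [ 8.29  0.74 -4.73] [-0.8  -0.63 -0.6 ] 17.3
0.035 [ 8.87  0.66 -4.58] [-0.8  -0.65 -0.58] 17.6833
0.04 [ 8.95  0.17 -4.64] [-0.82 -0.69 -0.61] 18.0667
0.045 [ 8.45  0.54 -4.83] [-0.83 -0.63 -0.62] 18.45
backed off
```

```bash
python3 - <<'E'
from h import *
f0=np.load("f0.npy"); th=-13.8/145.9
p,R=pose(th); manip.servo_line(p,R,feed=.01); f=favg(6); print(np.round(tang(f-f0,th),2),forkpx(3),manip.state()["clock"])
for a in (.01,.02,.03,.04):
    p,R=pose(th,a); manip.servo_line(p,R,feed=.006); T=tang(favg(5)-f0,th); print(round(a,3),np.round(T,2),manip.state()["clock"])
    if T[2]<-5.2:
        p,R=pose(th); manip.servo_line(p,R,feed=.02); print("backed off"); break
E
```

```text
[9.61 0.7  2.07] (0.9920764224864492, array([0.4530754, 0.3373037], dtype=float32)) 19.3917
0.01 [ 9.69  0.81 -0.92] 19.85
0.02 [ 9.33  0.91 -3.94] 20.3083
0.03 [ 9.55  0.63 -3.74] 20.7667
0.04 [ 8.99  0.82 -4.16] 21.225
```

```bash
python3 - <<'E'
from h import *
f0=np.load("f0.npy"); th=-13.8/145.9
for a in (.07,.10,.14,.18,.22,.25):
    p,R=pose(th,a); manip.servo_line(p,R,feed=.015); T=tang(favg(3)-f0,th); s=manip.state(); print(round(a,3),np.round(T,2),round(s["grip_width"],4),s["clock"])
    if T[2]<-7: print("stop"); break
b=manip.read_camera("scene")["img"][90:240,200:400,::-1]
cv2.imwrite("pics/lift.png",cv2.resize(b,(800,600),interpolation=cv2.INTER_CUBIC))
E
```

```text
0.07 [ 9.41  1.4  -4.17] 0.0223 21.65
0.1 [ 9.69  1.21 -3.39] 0.0224 22.075
0.14 [10.69  1.34 -2.63] 0.0225 22.5583
0.18 [10.19  1.01 -2.87] 0.0224 23.0417
0.22 [ 9.97  1.2  -2.56] 0.0221 23.525
0.25 [10.68  1.39 -2.54] 0.0224 23.95
```

View pics/lift.png

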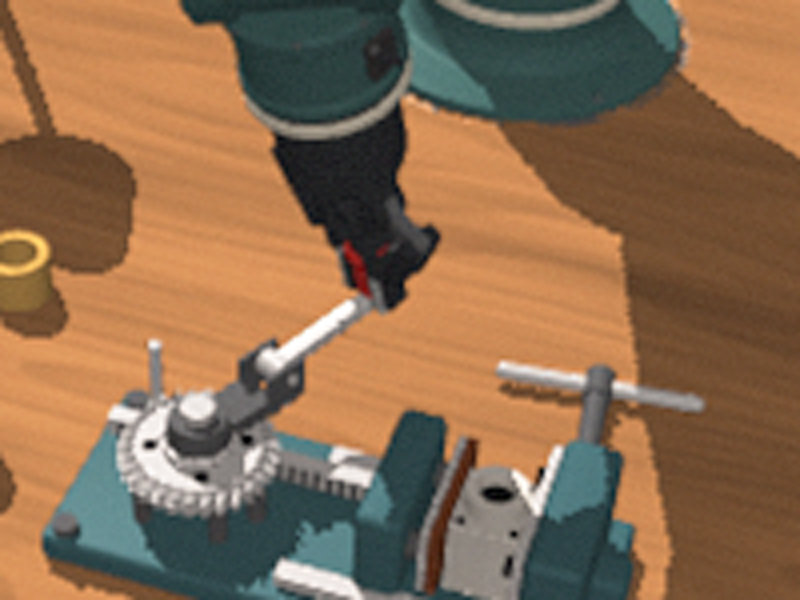

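```bash
python3 - <<'E'
from h import *
f0=np.load("f0.npy"); th0=-13.8/145.9; a=.25; th=th0
while th<.80:
    th+= .02 if th<th0+.1 else .04
    p,R=pose(th,a); manip.servo_line(p,R,feed=.025); T=tang(st()[1]-f0,th); print(round(th,3),np.round(T,1),end="; ")
    if T[2]<-8 or abs(T[0])>14: print("odd");break
s=manip.state(); print(s["clock"],s["grip_width"],np.round((s["eef_pos"]-p)*1000,2))
E
```

```text
-0.075 [ 8.5  1.4 -3.5]; -0.055 [ 7.7  1.  -4.3]; -0.035 [ 4.5  1.1 -4.8]; -0.015 [ 5.6 -0.3 -4.3]; 0.005 [ 5.8 -0.3 -5.4]; 0.045 [ 4.8 -1.1 -6.6]; 0.085 [ 4.5 -2.2 -7. ]; 0.125 [ 5.  -2.1 -8.2]; odd
26.3917 0.022377729650252143 [ 0.01 -0.5  -0.01]
```

```bash
cat > sw.py <<'E'
from h import *
import sys
f0=np.load("f0.npy"); a=.25; g=np.arctan2(28,82)+a; rod=np.array([np.cos(g),np.sin(g)]); perp=np.array([-np.sin(g),np.cos(g)])
def go(th,d,feed=.025):
    p,R=pose(th,a); f=PHI0+th; u=np.array([np.cos(f),np.sin(f),0])
    p=p+d*(rod[0]*u+rod[1]*np.array([0,0,1.])); manip.servo_line(p,R,feed=feed)
    T=tang(favg(2,.02)-f0,th); return T[0],np.dot(T[1:],rod),np.dot(T[1:],perp)
E
python3 - <<'E'
from sw import *
th=-13.8/145.9+.22; d=0.
for i in range(3):
    T=go(th,d); print(np.round(T,1),round(d*1000,2)); d+=np.clip(.0001*T[1],-.0005,.0005)
while th<.45:
    th+=.04; T=go(th,d); print(round(th,3),np.round(T,1),round(d*1000,2),end="; ")
    d+=np.clip(.0001*T[1],-.0005,.0005)
    if abs(T[1])>9 or T[2]<-9: print("odd");break
s=manip.state(); np.save("d.npy",[th,d]); print(s["clock"],s["grip_width"])
b=manip.read_camera("scene")["img"][90:240,200:400,::-1]
cv2.imwrite("pics/mid.png",cv2.resize(b,(800,600),interpolation=cv2.INTER_CUBIC))
E
```

```text
[ 4.7 -5.4 -4.6] 0.0
[ 4.5 -0.9 -4.2] -0.5
[ 4.2  0.3 -3.8] -0.59
0.165 [ 4.4  0.1 -3. ] -0.56; 0.205 [ 4.3  0.9 -3.4] -0.55; 0.245 [ 4.7 -0.9 -3.6] -0.46; 0.285 [ 4.5 -0.6 -3.9] -0.55; 0.325 [ 3.9 -0.5 -3.8] -0.6; 0.365 [ 4.6 -0.8 -4.1] -0.66; 0.405 [ 3.6  0.  -4. ] -0.74; 0.445 [ 4.  -0.4 -4.2] -0.74; 0.485 [ 4.1 -0.5 -4.4] -0.78; 30.8417 0.022512528465490327
```

View pics/mid.png

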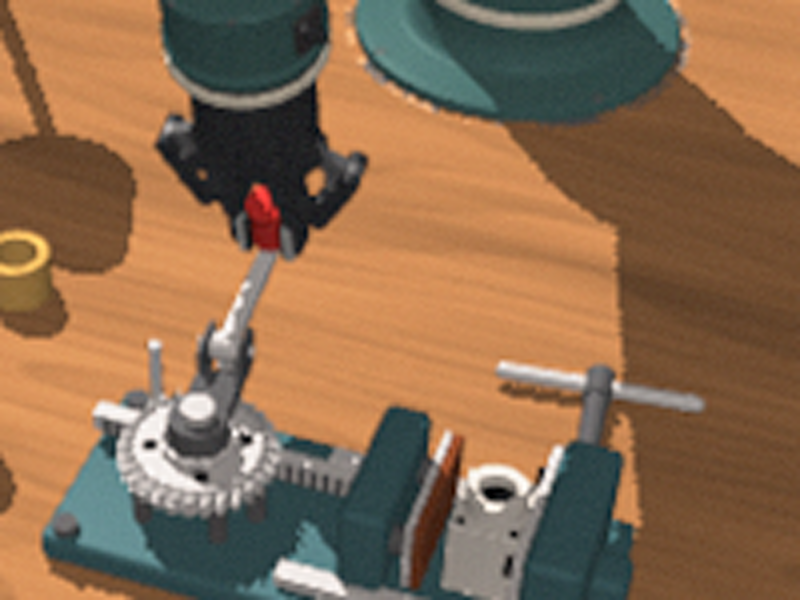

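```bash
python3 - <<'E'
from sw import *
th,d=np.load("d.npy")
while th<1.0:
    th+=.04 if th<.76 else .015; T=go(th,d); print(round(th,3),np.round(T,1),round(d*1000,2),end="; ")
    d+=np.clip(.0001*T[1],-.0005,.0005)
    if abs(T[1])>9 or T[2]<-9: print("odd");break
    if T[0]<1.2: break
s=manip.state(); np.save("d.npy",[th,d]); print(s["clock"],s["grip_width"])
E
```

```text
0.525 [ 3.5 -0.8 -3.8] -0.84; 0.565 [ 3.7 -0.6 -3.5] -0.92; 0.605 [ 3.3 -1.  -3.9] -0.98; 0.645 [ 3.8 -0.5 -3.6] -1.08; 0.685 [ 3.4  0.4 -3.7] -1.13; 0.725 [ 3.3 -1.2 -3.4] -1.09; 0.765 [ 3.4  0.  -3.8] -1.21; 0.78 [ 3.1 -0.2 -4. ] -1.21; 0.795 [ 3.1 -0.8 -3.7] -1.22; 0.81 [ 3.7 -0.5 -3.6] -1.3; 0.825 [ 3.2  0.1 -4.1] -1.35; 0.84 [ 2.6  0.3 -3.2] -1.34; 0.855 [ 3.1 -0.3 -3.9] -1.31; 0.87 [ 3.3  0.  -3.5] -1.35; 0.885 [ 2.8 -0.5 -3.7] -1.34; 0.9 [ 2.3 -0.5 -3.3] -1.4; 0.915 [-0.   1.5 -3.4] -1.44; 36.525 0.022398999144995296
```

```bash
python3 - <<'E'
import sw; from sw import *
th,d=np.load("d.npy"); th+=.015; T=go(th,d); print(np.round(T,1))
for a in (.2,.15,.12,.10,.08,.06,.045,.03,.02,.01,0.,-.01):
    g=np.arctan2(28,82)+a; f=PHI0+th; u=np.array([np.cos(f),np.sin(f),0])
    p,R=pose(th,a); p=p+d*(np.cos(g)*u+np.sin(g)*np.array([0,0,1.])); manip.servo_line(p,R,feed=.02)
    T=tang(favg(2,.02)-f0,th); print(round(a,3),np.round(T,1),end="; ")
    if T[2]>.5: break
s=manip.state(); np.save("d.npy",[th,d,a]); print(s["clock"],s["grip_width"])
b=manip.read_camera("scene")["img"][90:240,200:400,::-1]
cv2.imwrite("pics/down.png",cv2.resize(b,(800,600),interpolation=cv2.INTER_CUBIC))
E
```

```text
[-0.7  0.2 -4.1]
0.2 [ 0.1  1.5 -3.2]; 0.15 [-0.2  1.  -3.4]; 0.12 [-0.7  1.7 -2.3]; 0.1 [-0.3  1.5 -2.8]; 0.08 [-0.3  1.2 -2.3]; 0.06 [ 0.1  0.9 -2.9]; 0.045 [-0.5  0.5 -2.5]; 0.03 [ 0.3 -0.2 -2.6]; 0.02 [ 0.6  0.6 -3.9]; 0.01 [-0.  -0.6 -1.6]; 0.0 [ 0.4 -1.   2.1]; 40.1833 0.02217354743389775
```

View pics/down.png

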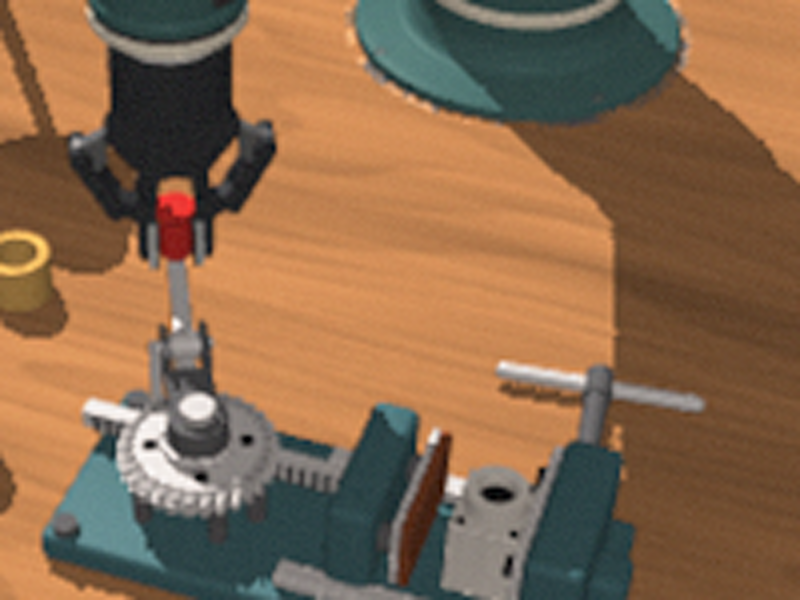

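The lever is against its stop pin at (155,355), the pawl is seated with the knob at (176,225), and the block is standing free at (493,525). Releasing and retreating now.

```bash
python3 - <<'E'
from h import *
th=np.load("d.npy")[0]
manip.move_gripper(.06); s,f=st(); print(s["clock"],f,s["grip_width"])
p=np.array(s["eef_pos"]); print(manip.servo_line(p+[0,0,.10],feed=.08,force_limit=6))
s,f=st(); print(s["clock"],f); manip.servo_line(p+[-.05,-.0,.16],feed=.1)
a=manip.read_camera("top")["img"][130:280,130:330,::-1];b=manip.read_camera("scene")["img"][90:240,200:400,::-1]
print([ (np.round(r["bbox"],1).tolist()) for t in("chuck_key","bronze_bush","oil_can","block") for r in manip.recognise(t,"scene") if r["p"]>.4],manip.state()["clock"])
cv2.imwrite("pics/end.png",cv2.resize(np.hstack([a,b]),(800,300),interpolation=cv2.INTER_CUBIC))
E
```

```text
40.6833 [-0.26793714 -0.10059754  1.12193612] 0.05977123818974504
False
42.0833 [-0.40782937  0.99395423 -0.53639126]
[[351.0, 190.2, 54.3, 17.2], [183.7, 189.3, 25.3, 46.4], [203.8, 156.5, 18.5, 21.0], [320.9, 225.8, 21.0, 31.7], [373.4, 267.2, 17.6, 22.0], [321.4, 286.5, 28.6, 32.7]] 43.3167
```

View pics/end.png

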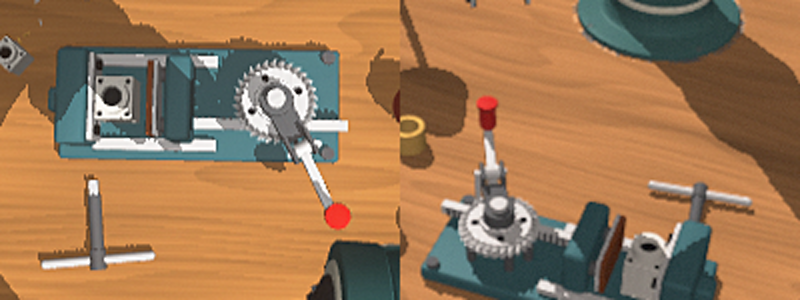

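The lever rests on its open stop with the knob at (338,215), the gripper is clear, the block stands at (115,97), and the bystanders haven't moved. Handing in.

```bash
python3 -c "
from rig import manip
print(manip.hand_in())"
```

```text
the job is handed in; nothing more can be done
None
```

I handed the job in at about 43 s: the lever is on its open stop, the pawl is down on the teeth, and the block and bystanders are undisturbed. One blemish: my first test lift raised the pawl about 0.045 rad while it may still have been lightly loaded, so I set it back down and tightened a little more before lifting it clear.

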